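# Counter-hold a hidden bolt head for the nutrunner

### The job

Set up the nutrunner on its controller by pressing the narrow bar key, then the square key, then the round key, each all the way down and one at a time. Then reach down into the gap behind the bracket, grip the hidden hexagonal bolt head between the fingers and turn it back against the runner's drag, the short way, until two of its flats stand upright. Finish while still gripping it and holding it there from turning, with the meter, jar, spool and carton left where they are.

Things in the scene. Friction and masses are not known exactly. Their poses are not given: they have to be found in the camera images.
- fixture: bench fixture on an aluminium base plate 360 x 140 x 12 mm, fixed. Origin on the table straight below the bolt head; +x runs along the bolt from head to nut and nutrunner, z up. A 44 mm gap between two upright plates, open above and at both y sides, floor at 12 mm, holds the head. Stands left or right of the robot's centre line, turned up to 0.3 rad
- bracket_top (a point): middle of the top edge of the steel bracket, the plate on the gap's +x side: 8 mm thick, 110 mm wide along fixture y, top 108 mm above the table, gap face 22 mm from the head's centre. Beyond it a nutrunner lies along +x from 48 to 289 mm, its clamps up to 107 mm high
- wall_top (a point): middle of the top edge of the grey chassis wall, the plate on the gap's -x side: 4 mm thick, 110 mm wide, top 98 mm above the table, gap face 22 mm from the head's centre
- bolt_head (a point): hexagonal steel bolt head in the gap: 24 mm across flats, 28 mm across corners, 16 mm long. This point is its centre, 80 mm above the table, midway between the plates. Its x axis is the bolt axis (fixture +x); two flats face its own +y and -y; its z axis leaves through a corner, upright at joint 0. A 21 mm thick spacer sleeve joins it to the bracket
- bolt (a joint): turn of the bolt about fixture +x, rad; 0 = two flats upright, white pointer on the bracket's nut side straight up at the black notch. The runner's drag acts as a spring, 0.2 N m/rad towards 0.33, friction 0.02 N m: left alone it rests at 0.25 to 0.42 (top leaning to fixture -y) and turns back there when let go. Stops -0.6, 0.8
- console: the nutrunner's controller, grey box 110 x 220 x 45 mm, origin under its centre, three key modules in a row along its y, 62 mm apart, in any order. Fixed; stands on the other side of the centre line from the fixture, turned up to 0.3 rad
- key_bar (a joint): key cap, the narrow bar, 34 x 12 mm, black plastic, on a white 42 mm square module. Joint: 0 = up, grows to 0.006 m when fully down; spring rises from 1 N to 5 N; counts as pressed beyond 0.004 m
- key_bar_top (a point): centre of the top face of the narrow bar key cap, 12 mm above its white module and about 70 mm above the table when not pressed
- key_square (a joint): key cap, square, 26 x 26 mm, black plastic, on a white 42 mm square module. Joint: 0 = up, grows to 0.006 m when fully down; spring rises from 1 N to 5 N; counts as pressed beyond 0.004 m
- key_square_top (a point): centre of the top face of the square key cap, 12 mm above its white module and about 70 mm above the table when not pressed
- key_round (a joint): key cap, round, 26 mm across, black plastic, on a white 42 mm square module. Joint: 0 = up, grows to 0.006 m when fully down; spring rises from 1 N to 5 N; counts as pressed beyond 0.004 m
- key_round_top (a point): centre of the top face of the round key cap, 12 mm above its white module and about 70 mm above the table when not pressed
- meter: yellow hand multimeter lying flat, 75 x 150 x 35 mm, bystander, origin under its centre
- flux: small white jar, 44 mm across, 85 mm tall, bystander, origin under its centre
- spool: metal solder spool standing on end, 54 mm across, 45 mm tall, bystander, origin under its centre
- carton: small cardboard carton, 50 mm cube, bystander, origin under its centre

How it is judged:
On the way, in this order (a step that is already met when the one before it is completed fails the run):
1. the bar key is pressed down, alone (value of joint key_bar above 0.004 m and value of joint each of key_square, key_round below 0.0015 m), for 0.05 s.
2. the square key is pressed down, alone (value of joint key_square above 0.004 m and value of joint each of key_bar, key_round below 0.0015 m), for 0.05 s.
3. the round key is pressed down, alone (value of joint key_round above 0.004 m and value of joint each of key_bar, key_square below 0.0015 m), for 0.05 s.
4. the bolt head is gripped between the fingers and turned back to flats upright (value of joint bolt between -0.12 and 0.12 rad and contact force between the fingers and bolt above 3 N and distance between the grasp point and bolt_head below 0.025 m), for 0.3 s.
At the end, for the whole second after the job is handed in: The bolt head sits between the fingers (within 25 mm of the grasp point), is gripped with over 3 N, stands within 0.12 rad of flats upright and does not turn (under 0.1 rad/s); all three keys are up again (all of step 4 and velocity of joint bolt between -0.1 and 0.1 rad/s and value of joint each of key_bar, key_square, key_round below 0.0015 m); the arm keeps its last pose, push and grip.
It fails at once if two keys down at once (value of joint each of key_bar, key_square above 0.003 m or value of joint each of key_bar, key_round above 0.003 m or value of joint each of key_square, key_round above 0.003 m).
It fails at once if a bystander pushed more than 30 mm or tipped over (distance of any of meter, flux, spool, carton from where it was at the start of the episode above 0.03 m or angle between any of meter, flux, spool, carton's own z axis and vertical above 0.5 rad).
It also fails if it takes over 54 s, if anything falls off the work surface, if the arm or the gripper's body presses on something with over 40 N, if the wrist force passes 120 N, or if a joint passes its speed limit or range.

### The arm

A 6-joint arm with a two-finger parallel gripper is mounted at the origin on the work surface. World frame = base frame: x ahead of the robot, y to its left, z up, the work surface at z = 0. Lengths are in m, angles in rad, forces in N, time in s.
With the tool pointing down it reaches from about 0.275 to 0.75 m from the base axis. Payload 10.2 kg.
Tool frame: the origin (TCP) lies midway between the tips of the shut fingers; the grasp point (between the pads) lies 19 mm behind it (env.hold_point_z is the distance from the TCP to the grasp point, in m); z points along the fingers, y is the line along which they close (so a half turn about z gives the same grasp; the last joint's range is limited). The gripper opens to 85 mm and grips with 20 to 120 N. Pads are 22 mm wide; open, the fingers measure 114 mm over their backs; the gripper's body (76 mm by 85 mm) begins 54 mm behind the grasp point. The pads swing forward as they close: fully open they stand 13 mm farther back than shut.
Start: joints at [0.905, 0.313, 1.498, -0, 1.331, -0.223], TCP at [0.225, 0.474, 0.231] pointing down, gripper open.
Joint ranges: [-2.94, 2.94], [-0.97, 2.17], [0.19, 2.56], [-1.23, 4.37], [0.02, 3.11], [-2.88, 2.88]. Speed limits (rad/s): [2.39, 2.39, 3.01, 3.14, 3.14, 3.14].

### API

Orientations are given as a unit quaternion [x, y, z, w].
In Python, from bench import env, kinematics, monitor, eyes, job gives the robot as it stands. The module is installed in compiled form; this text tells all that it offers. Calls block until the motion is done:
- env.reach(position, orientation): joint-space move of the TCP to a pose.
- env.movel(position, velocity=0.15, frame=None, guard=None): straight line of the TCP; frame=None keeps the orientation; velocity is the mean speed in m/s. With guard (N) it stops when the force on the tool has changed by that much, and returns True; else False.
- env.set_joints(angles): joint-space move.
- env.release() and env.close_gripper(effort=None): open the fingers fully, or close them until they stop; effort is the grip in N (None keeps the last).
- env.hold(seconds).
- kinematics.ik(position, orientation): joint angles nearest the present ones, or None.
- monitor.sense(): the state.
- eyes.grab_frame(name): name is "scene" or "top" or "wrist"; returns a dict with "frame" (480x640x3 uint8, red, green, blue), "mtx" (3x3 intrinsics, pixels), "k1" (the pictures are not rectified: a ray, as slopes to the right and down, at radius r is drawn at 1 + k1 r^2 times it, then the intrinsics apply), "view" (4x4, takes a point from world to camera coordinates). Camera axes: x right, y down, z forward; pixel columns grow to the right and rows downward; lengths in m; the calibration is good to about 2 mm. A picture is of the moment at which its call begins. There is no depth.
A pose or a line that the arm cannot do raises env.MotionError and nothing moves.
- job.hand_in(): hands the job in; it is judged then, once.
The state is a dict: "clock": time; "joints": joint angles; "qvel": joint speeds; "joint_efforts": joint torques, N m; "position": TCP position; "ee_rot": TCP orientation; "contact_force": force on the tool from outside, world axes, zero at the start; "ft_torque": the same for the moment, N m; "finger_gap": opening from 0.0 (shut) to 1.0 (fully open); "gripper_force": force on a finger pad.
Only numpy, scipy, OpenCV 4.12 (cv2) and the standard library are available. Lean on these libraries where they do the work, as an engineer would, in place of code of your own. Each camera call takes 0.05 s, during which the arm holds its last target. There are 200 camera calls.

## Working session

There is one attempt and no reset: what is moved stays moved. The work goes in short steps, each a Python script; the robot and the scene stay as the last script left them, time stands still between calls to the robot, and variables do not carry over. Pictures are saved under pics/ and viewed, at most 10 in all, crops included, and the job is handed in when it is done.

```bash
mkdir -p pics; cat > h.py <<'E'
import numpy as np, cv2
from bench import env, kinematics, monitor, eyes, job
from scipy.spatial.transform import Rotation as R
def grab(n,save=None):
    f=eyes.grab_frame(n)
    if save: cv2.imwrite('pics/'+save,cv2.cvtColor(f['frame'],cv2.COLOR_RGB2BGR))
    return f
def ray(f,uv):
    K=f['mtx'];x=(uv[0]-K[0,2])/K[0,0];y=(uv[1]-K[1,2])/K[1,1]
    d=np.array([x,y]);rd=np.hypot(*d);r=rd
    for _ in range(30): r=rd/(1+f['k1']*r*r)
    if rd>0:d=d*r/rd
    V=f['view'];return -V[:3,:3].T@V[:3,3], V[:3,:3].T@np.array([*d,1])
def onz(f,uv,z):
    o,d=ray(f,uv);return o+d*(z-o[2])/d[2]
def proj(f,p):
    c=f['view'][:3,:3]@np.asarray(p)+f['view'][:3,3];d=c[:2]/c[2];d=d*(1+f['k1']*d@d)
    K=f['mtx'];return np.array([K[0,0]*d[0]+K[0,2],K[1,1]*d[1]+K[1,2]])
def down(yaw): # tool z down; tool y axis (closing) at direction yaw+90deg
    return (R.from_euler('z',yaw)*R.from_euler('x',np.pi)).as_quat()
E
python3 - <<'E'
from h import *
for n in ('scene','top'):
    f=grab(n,n+'0.png');V=f['view'];print(n,f['mtx'].round(1).tolist(),f['k1'],(-V[:3,:3].T@V[:3,3]).round(3),V[2,:3].round(2))
s=monitor.sense();print({k:np.round(v,3).tolist() for k,v in s.items()})
print(env.hold_point_z)
E
```

```text
scene [[547.3, 0.0, 331.6], [0.0, 547.3, 228.0], [0.0, 0.0, 1.0]] -0.032943080492249505 [ 1.317 -0.514  0.877] [-0.63  0.43 -0.64]
top [[524.1, 0.0, 318.7], [0.0, 524.1, 250.1], [0.0, 0.0, 1.0]] -0.1449403268629142 [0.474 0.021 1.522] [ 0.06 -0.01 -1.  ]
{'clock': 0.1, 'joints': [0.905, 0.313, 1.498, 0.0, 1.331, -0.223], 'qvel': [0.001, -0.002, -0.003, 0.001, 0.001, -0.001], 'joint_efforts': [0.002, -41.291, -26.014, -0.0, 0.003, 0.0], 'position': [0.225, 0.474, 0.231], 'ee_rot': [0.22, 0.976, -0.001, -0.0], 'contact_force': [0.974, 0.566, 0.032], 'ft_torque': [0.01, 0.021, 0.003], 'gripper_force': 0.0, 'finger_gap': 0.997}
0.0187
```

View pics/top0.png

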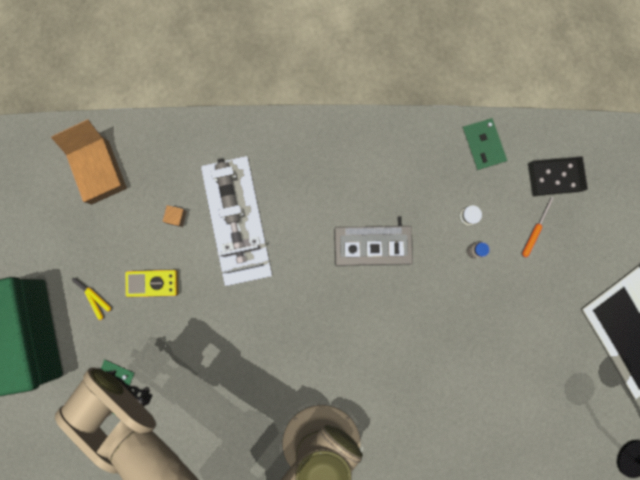

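View pics/scene0.png

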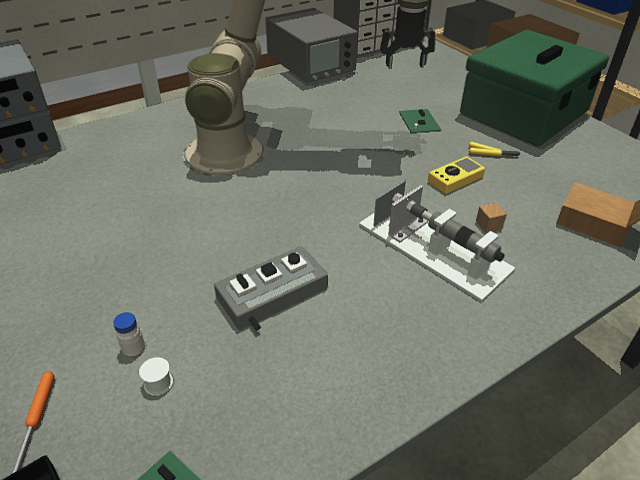

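Top view: the fixture spans columns 203–270 and rows 157–285, with the gap near (243,258) and +x pointing up. The console is centred at (373,245), with the round key at (352,248), the square at (375,248) and the bar at (397,247). I'll convert these roughly to world points, then take wrist views over each.

```bash
python3 - <<'E'
from h import *
f=grab('top')
for n,uv,z in [('round',(352,248),.07),('sq',(375,248),.07),('bar',(397,247),.07),('brk',(241,247),.108),('wall',(245,266),.098),('plate_nearL',(225,285),.012),('plate_nearR',(270,277),.012),('plate_farL',(203,164),.012),('plate_farR',(247,157),.012)]:
    print(n,onz(f,uv,z).round(3))
c=(onz(f,(375,248),.07)); g=(onz(f,(243,257),.1))
w=None
from time import time
for nm,p,yaw in (('con',c,0.0),('fix',g,np.arctan2(0.0,1))):
    for h in (.36,):
      for y in (0.,np.pi):
        q=kinematics.ik([p[0]-0.06,p[1],h],down(y)); print(nm,y,None if q is None else np.round(q,2))
E
```

```text
round [ 0.562 -0.09   0.07 ]
sq [ 0.562 -0.154  0.07 ]
bar [ 0.564 -0.216  0.07 ]
brk [0.565 0.214 0.108]
wall [0.514 0.204 0.098]
plate_nearL [0.461 0.273 0.012]
plate_nearR [0.484 0.143 0.012]
plate_farL [0.816 0.34  0.012]
plate_farR [0.835 0.21  0.012]
con 0.0 [-0.52  0.26  1.24 -0.    1.64  1.05]
con 3.141592653589793 [-0.52  0.26  1.24  0.    1.64 -2.09]
fix 0.0 [ 0.19  0.25  1.25 -0.    1.64  1.76]
fix 3.141592653589793 [ 0.19  0.25  1.25  0.    1.64 -1.38]
```

```bash
python3 - <<'E'
from h import *
env.reach([0.50,0.205,0.34],down(np.pi+0.19))
f=grab('wrist','w1.png');V=f['view'];print(f['mtx'].round(1).tolist(),f['k1'],(-V[:3,:3].T@V[:3,3]).round(3),V[:3,:3].round(2).tolist())
env.close_gripper(60)
env.reach([0.52,-0.154,0.34],down(np.pi))
f=grab('wrist','w2.png');V=f['view'];print((-V[:3,:3].T@V[:3,3]).round(3))
print(monitor.sense()['clock'])
E
```

```text
[[420.0, 0.0, 320.8], [0.0, 420.0, 244.9], [0.0, 0.0, 1.0]] -0.09783079535673092 [0.423 0.19  0.482] [[-0.19, 0.98, -0.0], [0.94, 0.18, 0.3], [0.3, 0.06, -0.95]]
[ 0.442 -0.154  0.482]
3.85
```

View pics/w1.png

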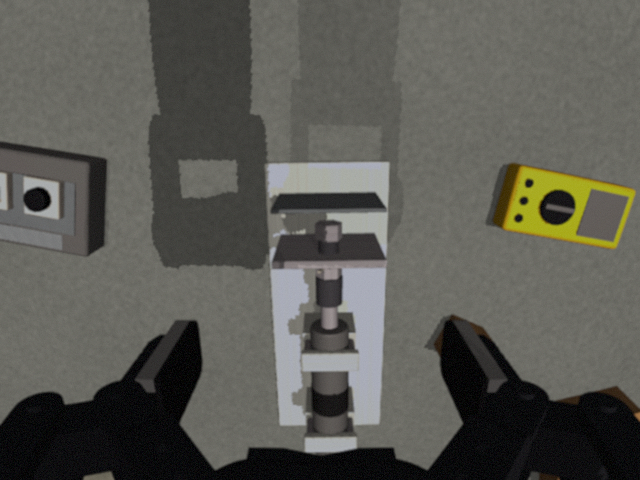

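View pics/w2.png

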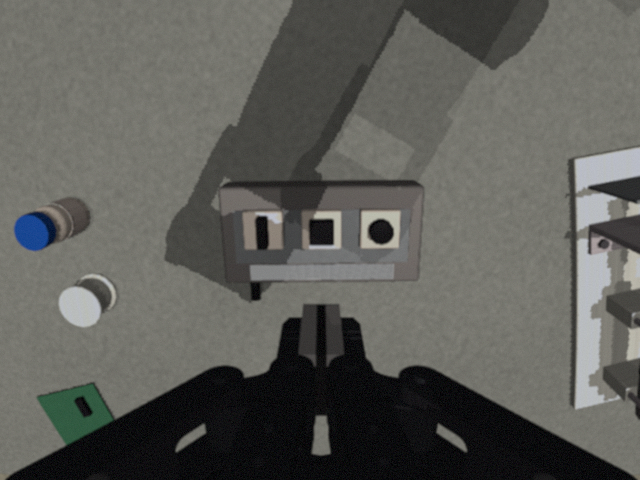

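w1 shows the bracket's top edge at row ≈265 (columns 272–386), the wall's top edge at row ≈209, and the head at about (328,233). w2 shows the bar key at (262,231), the square at (321,233) and the round at (380,231). Next I'll refine these with contours.

```bash
python3 - <<'E'
from h import *
f=grab('wrist');g=f['frame'].max(2)
m=(g<38).astype(np.uint8); m[:205]=0;m[260:]=0;m[:,:235]=0;m[:,410:]=0
n,l,st,c=cv2.connectedComponentsWithStats(m)
P={}
for i in range(1,n):
    if st[i,4]>150: p=onz(f,c[i],.07);print(st[i],c[i].round(1),p.round(4))
# fixture, recompute with w1 camera pose: move there virtually -> use saved view
im=cv2.cvtColor(cv2.imread('pics/w1.png'),cv2.COLOR_BGR2RGB)
crop=cv2.resize(cv2.imread('pics/w1.png')[185:325,260:400],None,fx=4.2,fy=4.2,interpolation=cv2.INTER_CUBIC)
cv2.imwrite('pics/w1c.png',crop)
E
```

```text
[256 217  12  32 323] [261.6 232.5] [ 0.5599 -0.2146  0.07  ]
[310 220  23  24 544] [321.  231.5] [ 0.5588 -0.1538  0.07  ]
[369 220  24  23 417] [380.5 231.2] [ 0.5583 -0.0931  0.07  ]
```

View pics/w1c.png

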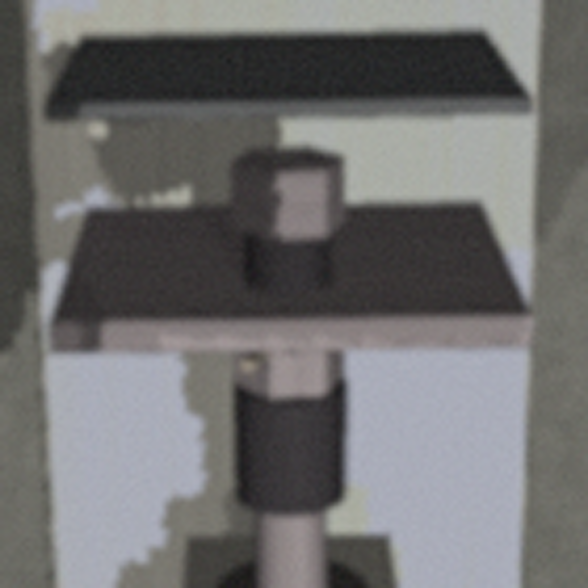

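```bash
python3 - <<'E'
from h import *
s=monitor.sense()
def T(p,q):
    M=np.eye(4);M[:3,:3]=R.from_quat(q).as_matrix();M[:3,3]=p;return M
f=grab('wrist')
C=f['view']@T(s['position'],s['ee_rot'])   # tcp->cam
np.save('C.npy',C)
f1=dict(f);f1['view']=C@np.linalg.inv(T([0.50,0.205,0.34],down(np.pi+0.19)))
V=f1['view'];print((-V[:3,:3].T@V[:3,3]).round(3))
b=[onz(f1,u,.108) for u in((272.4,264.8),(386.7,263.8))];w=[onz(f1,u,.098) for u in((271.4,211.7),(386.2,210.))]
for a in (b,w): print(np.round(a,4).tolist(),np.linalg.norm(a[0]-a[1]).round(4),'yaw',np.arctan2(*(a[1]-a[0])[[0,1]]*[-1,1]).round(3))
print(np.mean(b,0),np.mean(w,0)); 
mb,mw=np.mean(b,0)[:2],np.mean(w,0)[:2]
d=mb-mw;print('sep',np.linalg.norm(d),'(want .050)',np.arctan2(d[1],d[0])); h=mw+d*24/50;print('head',h,proj(f1,[*h,.08]))
for n,(x,y) in (('bar',(.5599,-.2146)),('sq',(.5588,-.1538)),('round',(.5583,-.0931))):
    env.movel([x,y,.10],velocity=.2)
    hit=env.movel([x,y,.0605],velocity=.04,guard=10)
    env.hold(.15);s=monitor.sense();print(n,hit,s['position'].round(4),s['contact_force'].round(1))
    env.movel([x,y,.10],velocity=.15)
grab('wrist','w3.png');print(monitor.sense()['clock'])
E
```

```text
[0.423 0.189 0.482]
[[0.5683, 0.1701, 0.108], [0.5468, 0.2766, 0.108]] 0.1086 yaw 0.199
[[0.5199, 0.1604, 0.098], [0.498, 0.2658, 0.098]] 0.1077 yaw 0.206
[0.55756712 0.22332043 0.108     ] [0.50895171 0.21311686 0.098     ]
sep 0.04967464894015123 (want .050) 0.20688056867566487
head [0.53228711 0.21801458] [328.74858571 230.1461699 ]
bar True [ 0.5597 -0.2145  0.0635] [-3.   1.2  7.7]
sq True [ 0.5586 -0.1538  0.0635] [-2.8  0.8  8.2]
round True [ 0.5582 -0.0931  0.0635] [-3.6 -0.   8.7]
10.55
```

```bash
cat >> h.py <<'E'
HEAD=np.array([.5323,.2180,.080]);YAW=.205
def gp(th,back=0.,head=None):
    """TCP pose gripping head with the tool leant th about the bolt axis, retracted by back"""
    q=R.from_euler('z',YAW)*R.from_euler('x',th)*R.from_euler('z',-YAW)*R.from_quat(down(np.pi+YAW))
    h=HEAD if head is None else head
    return h+q.apply([0,0,1])*(env.hold_point_z+.003-back), q.as_quat()
E
python3 - <<'E'
from h import *
s=monitor.sense();p=s['position'];env.movel([p[0],p[1],.24],velocity=.25)
env.release()
p,q=gp(.30,.12);env.reach(p,q)
f=grab('wrist');im=cv2.cvtColor(f['frame'],cv2.COLOR_RGB2BGR)
u=proj(f,HEAD);print(u,monitor.sense()['clock'],monitor.sense()['position'],p)
x,y=np.int32(u);cv2.imwrite('pics/w4.png',im);x0,y0=max(x-100,0),max(y-75,0);print(x0,y0)
cv2.imwrite('pics/w4c.png',cv2.resize(im[y0:y0+150,x0:x0+200],None,fx=4,fy=4,interpolation=cv2.INTER_CUBIC))
E
```

```text
[324.30530031 246.90358197] 13.1917 [0.53885617 0.18848106 0.17433602] [0.53821355 0.18955863 0.17390958]
224 171
```

View pics/w4c.png

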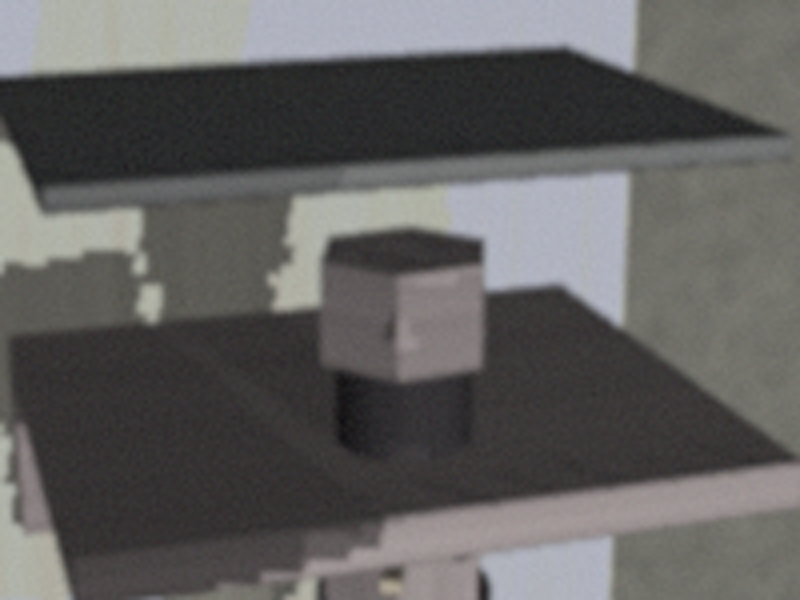

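The close view shows the head centred at about (325,248), within 2 px of my prediction. Its corner edge is nearly symmetric (322/399/484 in the crop), so the bolt angle is ≈0.33. Next I descend, grip and turn it back.

```bash
python3 - <<'E'
from h import *
p,q=gp(.33,.12);env.movel(p,velocity=.1,frame=q)
p,q=gp(.33);hit=env.movel(p,velocity=.08,frame=q,guard=12)
s=monitor.sense();print(hit,s['position']-p,s['contact_force'].round(1))
if hit: raise SystemExit
env.close_gripper(60);s=monitor.sense();print(s['finger_gap'],s['gripper_force'],s['contact_force'].round(1),s['ft_torque'].round(2))
for th in np.linspace(.33,0,8)[1:]:
    p,q=gp(th);env.movel(p,velocity=.03,frame=q)
    s=monitor.sense();print(th.round(2),s['finger_gap'],s['gripper_force'],s['contact_force'].round(1),s['clock'])
    if np.linalg.norm(s['contact_force'])>60: break
f=grab('wrist','w5.png');grab('scene','s5.png')
im=cv2.imread('pics/w5.png');x,y=np.int32(proj(f,HEAD));a=cv2.resize(im[max(y-60,0):y+90,x-75:x+75],(400,400),interpolation=cv2.INTER_CUBIC)
im=cv2.imread('pics/s5.png');b=cv2.resize(im[160:260,350:450],(400,400),interpolation=cv2.INTER_CUBIC)
cv2.imwrite('pics/m5.png',np.hstack([a,b]))
E
```

```text
False [ 2.57213909e-04 -6.80789400e-05  4.04313671e-04] [-1.   0.3 -0.4]
0.2745694383465999 59.14376037195325 [-1.6  6.6  2.4] [0.97 0.21 0.01]
0.28 0.2667422024875978 59.9724374699872 [-1.7  6.9  4.1] 15.9333
0.24 0.26984474151282245 60.51720700459555 [-2.   8.   4.5] 16.1833
0.19 0.26843000517846 60.838258252479136 [-3.   8.   5.5] 16.4333
0.14 0.26911567789294594 60.99999250145629 [-3.1  8.1  4.4] 16.6833
0.09 0.26545447205121475 61.090484886663035 [-2.6  7.4  5.6] 16.9333
0.05 0.2656097034215197 61.17344469297677 [-3.3  7.8  6.2] 17.1833
0.0 0.2670528840462552 61.25549208722077 [-3.8  8.   6. ] 17.4333
```

View pics/m5.png

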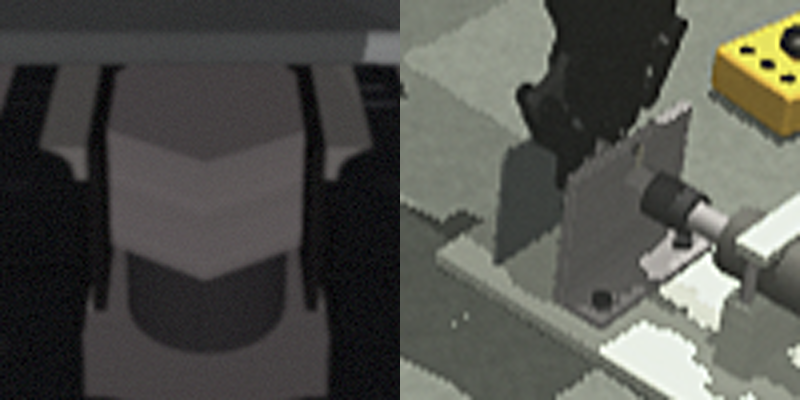

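The left half shows the head flush between the pads, with the corner edge centred (206 between 108 and 305). The flats are upright with the tool upright. Next I'll hold, check the tilt and hand in.

```bash
python3 - <<'E'
from h import *
env.hold(.6);s=monitor.sense();p,q=gp(0)
print((R.from_quat(s['ee_rot'])*R.from_quat(q).inv()).as_rotvec().round(3),s['position']-p,s['gripper_force'],s['clock'])
print(job.hand_in())
E
```

```text
[ 0.003  0.    -0.   ] [-0.00027667  0.00134594  0.00054413] 61.23899350874126 18.1333
the job is handed in; nothing more can be done
None
```

I pressed the bar, square and round keys in order, then gripped the bolt head at about 61 N and turned it back to flats upright; the job was handed in at about 18 s with the grip still holding it, and no verdict was shown.

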